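# Put three swapped containers back on their stands

## Robot

A 7-joint arm with a two-finger parallel gripper is mounted at the origin on a cart in front of the work surface, level with it; the furniture and walls round the work are solid. World frame = base frame: x ahead of the robot, y to its left, z up, the work surface at z = 0. Lengths are in m, angles in rad, forces in N, time in s.
With the tool pointing down it reaches from about 0.425 to 0.925 m from the base axis. Payload 6.8 kg.
Tool frame: the origin (TCP) lies midway between the tips of the shut fingers; the grasp point (between the pads) lies 19 mm behind it; z points along the fingers, y is the line along which they close (so a half turn about z gives the same grasp; the last joint's range is limited). The gripper opens to 85 mm and grips with 20 to 120 N. Pads are 22 mm wide; open, the fingers measure 114 mm over their backs; the gripper's body (76 mm by 85 mm) begins 54 mm behind the grasp point. The pads swing forward as they close: fully open they stand 13 mm farther back than shut.
Start: joints at [1.045, 0.477, 0.022, 1.555, -0.011, 1.109, -0.083], TCP at [0.274, -0.617, 0.201] pointing down, gripper open.
Joint ranges: [-2.96, 2.96], [-0.34, 2.1], [-1.41, 1.46], [0.24, 2.44], [-1.37, 4.51], [0.17, 1.92], [-2.96, 2.96]. Speed limits (rad/s): [2.39, 2.39, 3.14, 3.14, 3.14, 3.14, 3.14].

## Interface

Orientations are given as a unit quaternion [w, x, y, z].
In Python, from station import bot gives the robot as it stands.
- The arm moves only by the tool jog_arm, never from a script. Its argument "rows" is a list of rows, each an object of numbers: "fingers": the finger opening in mm, from 0 to 85.4; "x", "y", "z": the shift along the tool's x, y, z in mm; "ax", "ay", "az": the turn, a rotation vector about the tool's x, y, z in degrees. A call has exactly 8 rows; each row shifts and turns the commanded pose from where the row before left it, along the tool's axes as they then stand; what a row does not reach is not made up. A row lasts 1/10 s, in which the tool goes at most 50 mm and 8.59 degrees, less where a joint would pass 70% of its speed; a pose out of reach is approached as far as the arm can. A call with a gripper value outside its range is refused whole. The fingers move at their own pace and stop on an object; "force" is the grip in N (left out, the last holds). Time passes only in rows, so rows that do not move let the fingers close, or fill a call up. It gives the time, the measured TCP pose, the force, the opening and the grip force at its end, in the units of the state.
- bot.get_obs(): the state, without advancing time (a new reading comes with each control period).
- bot.read_camera(name): name is "scene" or "side" or "wrist"; returns a dict with "pixels" (480x640x3 uint8, red, green, blue), "vertical_fov" (degrees; the focal length in pixels is half the picture's height over the tangent of half this angle, whatever the lens; pixels are square), "cx", "cy" (the principal point, pixels), "world_from_camera" (4x4, takes a point from camera to world coordinates). Camera axes: x right, y down, z forward; pixel columns grow to the right and rows downward; lengths in m; the calibration is good to about 2 mm. A picture is of the moment at which its call begins. There is no depth.
- bot.hand_in(): hands the job in; it is judged then, once.
The state is a dict: "t": time; "q": joint angles; "joint_vel": joint speeds; "joint_torque": joint torques, N m; "eef_pos": TCP position; "tool_rot": TCP orientation; "contact_force": force on the tool from outside, world axes, zero at the start; "torque": the same for the moment, N m; "gripper_width": opening from 0.0 (shut) to 1.0 (fully open); "grasp_force": force on a finger pad.
Only numpy, scipy, OpenCV 4.12 (cv2) and the standard library are available. Lean on these libraries where they do the work, as an engineer would, in place of code of your own. Each camera call takes 0.05 s, during which the arm holds its last target. There are 200 camera calls.

## Task

The three containers have been put back on the wrong round stands: by width, the narrowest (vial) belongs on the smallest stand, the middle one (bottle) on the middle stand and the widest (jar) on the largest stand. Exchange them so that each stands upright in the middle of its own stand, setting one aside on the empty square mat on the way. Never put a container on the bare table or tip it over, leave the beaker, tape roll and funnel where they are, and let go of everything at the end.

Things in the scene. Friction and masses are not known exactly. Their poses are not given: they have to be found in the camera images.
- vial: Loose glass vial with a black cap, the narrowest container: round, 25 mm diameter, 48 mm tall (body up to 40 mm, then the slightly narrower cap). Origin: centre of its underside; z up its axis. About 30 g. At the start it stands on a wrong stand.
- bottle: Loose brown screw-cap reagent bottle with a red cap and a paper label, the middle one in width (though the tallest): round, 40 mm diameter up to 56 mm height, the cap 34 mm in diameter up to 78 mm. Origin: centre of its underside; z up its axis. About 50 g. At the start it stands on a wrong stand.
- jar: Loose wide sample jar with a yellow cap, the widest container: round, 52 mm diameter up to 54 mm height, the cap 48 mm in diameter up to 66 mm. Origin: centre of its underside; z up its axis. About 60 g. At the start it stands on a wrong stand.
- stand_small: Fixed round flat disc of dark grey steel with a fine pale ring line near its edge, 60 mm in diameter and 8 mm thick (the smallest of three). Origin: centre of its underside, on the table (z = 0); its flat top is at z = 8 mm. Its yaw means nothing. Place of the vial.
- stand_medium: Fixed round flat disc of dark grey steel with a fine pale ring line near its edge, 85 mm in diameter and 8 mm thick (the middle one of three). Origin: centre of its underside, on the table (z = 0); its flat top is at z = 8 mm. Its yaw means nothing. Place of the bottle.
- stand_large: Fixed round flat disc of dark grey steel with a fine pale ring line near its edge, 110 mm in diameter and 8 mm thick (the largest of three). Origin: centre of its underside, on the table (z = 0); its flat top is at z = 8 mm. Its yaw means nothing. Place of the jar.
- mat: Fixed square black rubber mat, 84 x 84 mm and 8 mm thick, empty at the start: the free spot. Origin: centre of its underside, on the table; its top is at z = 8 mm; x and y along its edges.
- beaker: Bystander: loose glass beaker with a sample in it, 73 x 79 mm, 85 mm tall. Origin: centre of its underside.
- tape_roll: Bystander: loose roll of tape lying flat, 93 mm diameter, 48 mm tall. Origin: centre of its underside.
- funnel: Bystander: loose white plastic funnel standing on its rim, 68 mm diameter, 63 mm tall. Origin: centre of its underside.

How it is judged:
On the way:
1. one container stands released on the square mat (its centre within 45 mm of the mat's) (((horizontal distance between vial and mat below 0.045 m and height (world z) of vial between 0.005 and 0.012 m and angle between vial's own z axis and vertical below 0.1 rad and linear speed of vial below 0.02 m/s and contact force between vial and the fingers below 0.1 N) or (horizontal distance between bottle and mat below 0.045 m and height (world z) of bottle between 0.005 and 0.012 m and angle between bottle's own z axis and vertical below 0.1 rad and linear speed of bottle below 0.02 m/s and contact force between bottle and the fingers below 0.1 N) or (horizontal distance between jar and mat below 0.045 m and height (world z) of jar between 0.005 and 0.012 m and angle between jar's own z axis and vertical below 0.1 rad and linear speed of jar below 0.02 m/s and contact force between jar and the fingers below 0.1 N))), for 0.2 s.
At the end, for the whole second after the job is handed in: The vial stands on the smallest stand, the bottle on the middle stand and the jar on the largest, each upright (within 0.1 rad), its centre within 15 mm of the stand's centre, released and at rest (horizontal distance between vial and stand_small below 0.015 m and height (world z) of vial between 0.005 and 0.012 m and angle between each of vial, bottle, jar's own z axis and vertical below 0.1 rad and linear speed of each of vial, bottle, jar below 0.02 m/s and contact force between each of vial, bottle, jar and the fingers below 0.1 N and horizontal distance between bottle and stand_medium below 0.015 m and height (world z) of bottle between 0.005 and 0.012 m and horizontal distance between jar and stand_large below 0.015 m and height (world z) of jar between 0.005 and 0.012 m); the robot touches nothing.
It fails at once if a container is put down on the bare table (height (world z) of any of vial, bottle, jar below 0.003 m).
It fails at once if a container is tipped by more than 0.6 rad (angle between any of vial, bottle, jar's own z axis and vertical above 0.6 rad).
It fails at once if the beaker, tape roll or funnel is moved by more than 20 mm (distance of any of beaker, tape_roll, funnel from where it was at the start of the episode above 0.02 m).
It also fails if it takes over 91 s, if anything falls off the work surface, if the arm or the gripper's body presses on something with over 40 N, if the wrist force passes 120 N, or if a joint passes its speed limit or range.

## Working session

There is one attempt and no reset: what is moved stays moved. The work goes in short steps, Python scripts to look and compute and a tool call to move; the robot and the scene stay as the last step left them, time stands still between calls to the robot, and variables do not carry over. Pictures are saved under pics/ and viewed, at most 16 in all, crops included, and the job is handed in when it is done.

Besides the shell and the picture viewer there is one more tool, called after "Emit:" as name([rows], argument=value, ...), one row to a line, values as JSON. jog_arm: Moves the arm, as the interface text tells. Its arguments: {"type":"object","properties":{"rows":{"type":"array","items":{"type":"object","properties":{"fingers":{"type":"number"},"x":{"type":"number"},"y":{"type":"number"},"z":{"type":"number"},"ax":{"type":"number"},"ay":{"type":"number"},"az":{"type":"number"}}}},"force":{"type":"number"}},"required":["rows"]}

```bash
ls; mkdir -p pics
python3 - <<'E'
from station import bot
import cv2,numpy as np
o=bot.get_obs();print(o['t'],o['eef_pos'],o['tool_rot'],o['gripper_width'])
for n in ['scene','side']:
    c=bot.read_camera(n);cv2.imwrite(f'pics/{n}0.png',c['pixels'][:,:,::-1])
    print(n,c['vertical_fov'],c['cx'],c['cy'],np.round(c['world_from_camera'],3).tolist())
E
```

```text
pics
0.0 [ 0.27360488 -0.61637186  0.19994234] [-8.54877615e-04  9.78257518e-01  2.07391977e-01 -2.55434892e-04] 1.000507829284066
scene 49.65754043923929 328.14871312313153 236.86992354989704 [[-0.898, -0.177, 0.404, 0.153], [-0.44, 0.398, -0.805, 1.066], [-0.018, -0.9, -0.435, 0.52], [0.0, 0.0, 0.0, 1.0]]
side 51.85775637772847 324.90273719467575 238.49898653918515 [[1.0, 0.022, -0.018, 0.608], [0.027, -0.56, 0.828, -0.571], [0.008, -0.829, -0.56, 0.542], [0.0, 0.0, 0.0, 1.0]]
```

View pics/scene0.png

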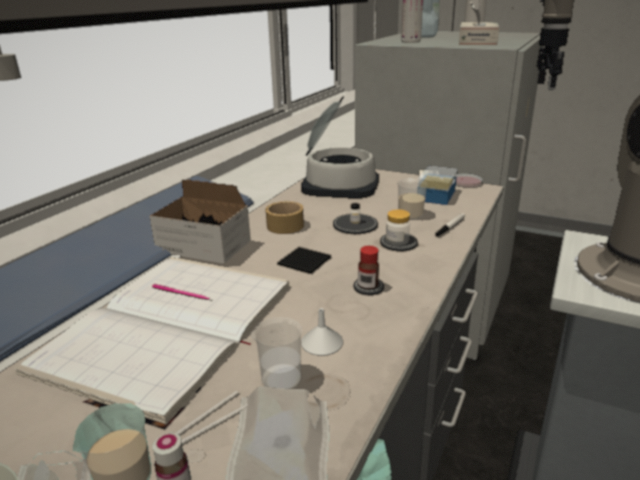

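View pics/side0.png

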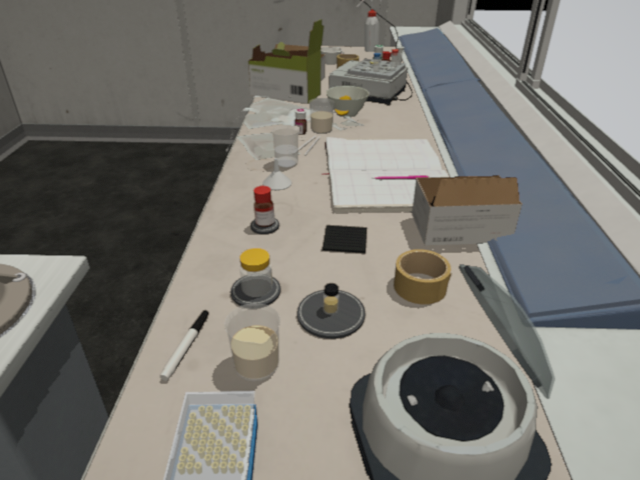

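The side view shows the bottle (263,205) on the small stand, the jar (256,272) on the medium one, and the vial (331,300) on the large one. The mat is at (345,239), the tape at (422,277), the funnel at (278,180) and a beaker at (254,343).

```bash
cat > h.py <<'E'
from station import bot
import cv2,numpy as np
def ray(c,uv,z):
    uv=np.atleast_2d(np.array(uv,float)); f=240/np.tan(np.radians(c['vertical_fov']/2)); T=c['world_from_camera']
    d=np.c_[(uv[:,0]-c['cx'])/f,(uv[:,1]-c['cy'])/f,np.ones(len(uv))]@T[:3,:3].T
    return T[:3,3]+d*((z-T[2,3])/d[:,2])[:,None]
def blob(c,roi,f):
    x0,y0,x1,y1=roi; p=c['pixels'][y0:y1,x0:x1]; h=cv2.cvtColor(p,cv2.COLOR_RGB2HSV)
    m=f(h.astype(int)).astype(np.uint8); n,l,s,ce=cv2.connectedComponentsWithStats(m)
    k=1+np.argmax(s[1:,4]); ct=max(cv2.findContours((l==k).astype(np.uint8),0,1)[0],key=len)[:,0]+[x0,y0]
    return ct, ce[k]+[x0,y0], s[k,4]
E
python3 - <<'E'
from h import *
c=bot.read_camera('side'); s=bot.read_camera('scene')
dark=lambda h:(h[...,2]<95)
red=lambda h:((h[...,0]<8)|(h[...,0]>172))&(h[...,1]>150)&(h[...,2]>90)
yel=lambda h:(h[...,0]>15)&(h[...,0]<32)&(h[...,1]>150)
def circ(n,c,roi,f,z):
    ct,ce,a=blob(c,roi,f); w=ray(c,ct,z)
    (x,y),r=cv2.minEnclosingCircle(w[:,:2].astype(np.float32)); print(n,a,'circ',round(x,4),round(y,4),round(r,4),'bbox',ct.min(0),ct.max(0))
for n,roi in [('small',(245,213,285,238)),('med',(225,275,285,310)),('large',(290,285,372,340)),('mat',(318,222,372,256))]:circ(n,c,roi,dark,.008)
circ('redcap',c,(250,182,276,206),red,.086-.011);circ('yelcap',c,(235,245,275,275),yel,.074-.006);circ('vialcap',c,(320,280,342,294),dark,.052)
for n,roi in [('small',(348,275,390,298)),('med',(376,230,422,252)),('large',(328,210,382,236)),('mat',(272,242,335,275))]:circ(n+' S',s,roi,dark,.008)
circ('redcap',s,(355,243,382,266),red,.075);circ('yelcap',s,(383,207,415,230),yel,.068);circ('vialcap',s,(348,202,362,211),dark,.052)
print(ray(c,[(278,186),(422,295),(254,375),(286,165)],0))
big=cv2.resize(c['pixels'][170:390,160:460],(800,587),interpolation=cv2.INTER_CUBIC);cv2.imwrite('pics/sc.png',big[:,:,::-1])
w=bot.read_camera('wrist');print(w['vertical_fov'],w['cx'],w['cy'],np.round(w['world_from_camera'],3).tolist())
E
```

```text
small 244 circ 0.4669 0.2607 0.0304 bbox [250 220] [278 233]
med 878 circ 0.478 0.0572 0.0403 bbox [230 279] [275 305]
large 1732 circ 0.6061 0.0248 0.0552 bbox [302 285] [360 331]
mat 1102 circ 0.6295 0.2213 0.0589 bbox [322 225] [366 253]
redcap 223 circ 0.4684 0.2712 0.0334 bbox [254 186] [269 202]
yelcap 525 circ 0.481 0.0667 0.0303 bbox [240 249] [268 270]
vialcap 149 circ 0.6049 0.0132 0.0175 bbox [320 283] [341 293]
small S 295 circ 0.464 0.2722 0.038 bbox [354 275] [385 294]
med S 388 circ 0.474 0.0767 0.0438 bbox [380 235] [417 250]
large S 607 circ 0.6024 0.0267 0.0565 bbox [334 215] [377 233]
mat S 834 circ 0.6255 0.2357 0.0595 bbox [278 247] [330 273]
redcap 195 circ 0.4699 0.2762 0.0306 bbox [361 246] [377 261]
yelcap 198 circ 0.4823 0.0721 0.0321 bbox [389 210] [408 221]
vialcap 45 circ 0.6046 0.0217 0.0167 bbox [351 203] [359 208]
[[ 0.47607437  0.44496275  0.        ]
 [ 0.75873441  0.06810059  0.        ]
 [ 0.50157195 -0.11133784  0.        ]
 [ 0.484323    0.55725841  0.        ]]
71.58276860436085 326.2406897622736 238.78411320328567 [[0.406, -0.882, -0.24, 0.336], [-0.914, -0.392, -0.106, -0.59], [-0.0, 0.263, -0.965, 0.373], [0.0, 0.0, 0.0, 1.0]]
```

View pics/sc.png

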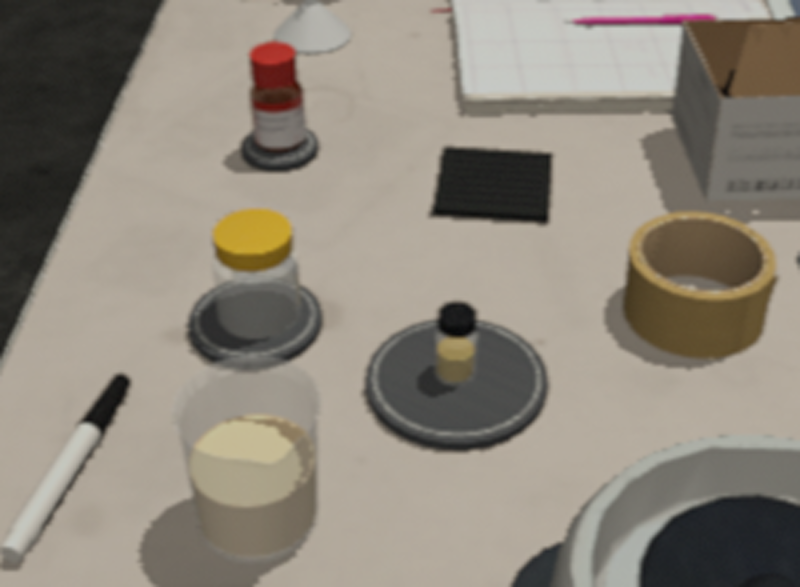

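The crop confirms which container is on which stand, and the two views agree on the positions to about 1 cm. I'll square up the tool and move over the scene for a wrist view.

Emit:
jog_arm([
  {"az":8,"fingers":85},
  {"az":8},
  {"az":7.9},
  {"x":17,"y":-46},
  {"x":17,"y":-46},
  {"x":17,"y":-46},
  {"x":17,"y":-46},
  {"x":17,"y":-46},
], force=30)

```text
invalid input
```

Emit:
jog_arm([
  {"x":17,"y":-46},
  {"x":17,"y":-46},
  {"x":17,"y":-46},
  {"x":17,"y":-46},
  {"x":17,"y":-46},
  {"x":17,"y":-46},
  {"x":17,"y":-46},
  {"x":17,"y":-46},
])

```text
invalid input
```

Emit:
jog_arm([
  {"x":17,"y":-46},
  {"x":17,"y":-46},
  {"x":17,"y":-46},
  {},
  {},
  {},
  {},
  {},
])

```text
invalid input
```

Run:
```python
from h import *
o=bot.get_obs();print(o['t'],o['eef_pos'],o['tool_rot'],o['contact_force'])
c=bot.read_camera('wrist');cv2.imwrite('pics/w1.png',c['pixels'][:,:,::-1]);print(np.round(c['world_from_camera'],3).tolist())
```

```text
0.25 [ 0.27373378 -0.6166951   0.20044775] [-4.07146870e-04  9.78265002e-01  2.07358161e-01 -1.13016528e-04] [ 0.27035647  0.02885881 -0.17826352]
[[0.406, -0.882, -0.24, 0.336], [-0.914, -0.392, -0.107, -0.59], [-0.0, 0.263, -0.965, 0.373], [0.0, 0.0, 0.0, 1.0]]
```

View pics/w1.png

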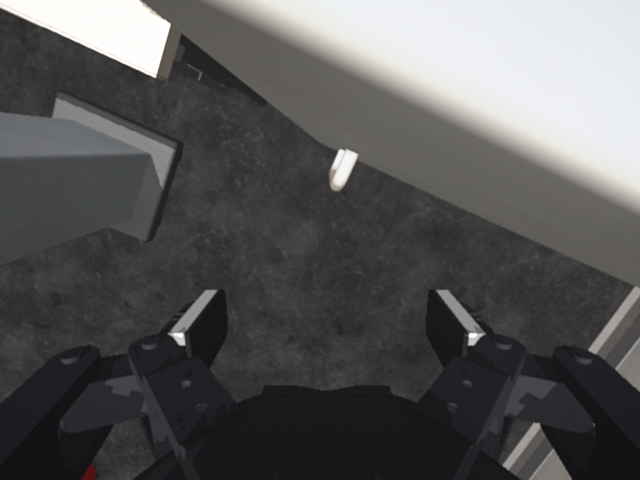

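The wrist view shows the start is off the table, beside the tall fridge at the upper right, so the route must go round it. The refused calls probably need every key in each row. I'll work out where the fridge is.

Run:
```python
from h import *
s=bot.read_camera('scene'); w=bot.read_camera('wrist')
print('counter end',ray(s,[(500,186),(440,170),(380,170),(475,345)],0).round(3).tolist())
for z in(.2,.3,.4,.5):print(z,'scene fridge top corners',ray(s,[(527,48),(357,50),(540,35)],z).round(3)[:,:2].tolist())
for z in (.1,.0,-.1,-.2,-.3):print(z,'wrist: handle, white corner, floor edge', ray(w,[(343,165),(160,75),(200,50),(320,140)],z).round(3)[:,:2].tolist())
```

```text
counter end [[0.336, -0.393, 0.0], [0.529, -0.466, 0.0], [0.699, -0.393, 0.0], [0.247, 0.365, 0.0]]
0.2 scene fridge top corners [[0.502, -2.074], [1.35, -1.722], [0.523, -2.903]]
0.3 scene fridge top corners [[0.393, -1.092], [0.976, -0.85], [0.407, -1.662]]
0.4 scene fridge top corners [[0.284, -0.11], [0.602, 0.022], [0.292, -0.421]]
0.5 scene fridge top corners [[0.175, 0.871], [0.228, 0.893], [0.176, 0.82]]
0.1 wrist: handle, white corner, floor edge [[0.329, -0.608], [0.333, -0.455], [0.362, -0.477], [0.339, -0.583]]
0.0 wrist: handle, white corner, floor edge [[0.327, -0.614], [0.333, -0.405], [0.371, -0.435], [0.341, -0.58]]
-0.1 wrist: handle, white corner, floor edge [[0.325, -0.621], [0.332, -0.355], [0.381, -0.394], [0.342, -0.578]]
-0.2 wrist: handle, white corner, floor edge [[0.322, -0.627], [0.331, -0.306], [0.39, -0.352], [0.343, -0.575]]
-0.3 wrist: handle, white corner, floor edge [[0.32, -0.633], [0.33, -0.256], [0.4, -0.311], [0.345, -0.573]]
```

Emit:
jog_arm([
  {"x":0,"y":0,"z":0,"ax":0,"ay":0,"az":8,"fingers":85},
  {"x":0,"y":0,"z":0,"ax":0,"ay":0,"az":8,"fingers":85},
  {"x":0,"y":0,"z":0,"ax":0,"ay":0,"az":7.9,"fingers":85},
  {"x":0,"y":0,"z":0,"ax":0,"ay":0,"az":0,"fingers":85},
  {"x":0,"y":0,"z":0,"ax":0,"ay":0,"az":0,"fingers":85},
  {"x":0,"y":0,"z":0,"ax":0,"ay":0,"az":0,"fingers":85},
  {"x":0,"y":0,"z":0,"ax":0,"ay":0,"az":0,"fingers":85},
  {"x":0,"y":0,"z":0,"ax":0,"ay":0,"az":0,"fingers":85},
], force=30)

```text
t: 1.2
eef_pos: [0.2738, -0.617, 0.2009]
tool_rot: [-0.0, 1.0, 0.001, 0.0]
contact_force: [-0.5, -0.7, -0.3]
gripper_width: 1.0
grasp_force: 0.0
```

Emit:
jog_arm([
  {"x":-8,"y":-41,"z":0,"ax":0,"ay":0,"az":0,"fingers":85},
  {"x":-8,"y":-41,"z":0,"ax":0,"ay":0,"az":0,"fingers":85},
  {"x":-4,"y":-41,"z":0,"ax":0,"ay":0,"az":0,"fingers":85},
  {"x":0,"y":-41,"z":0,"ax":0,"ay":0,"az":0,"fingers":85},
  {"x":0,"y":-41,"z":0,"ax":0,"ay":0,"az":0,"fingers":85},
  {"x":22,"y":-40,"z":0,"ax":0,"ay":0,"az":0,"fingers":85},
  {"x":22,"y":-40,"z":0,"ax":0,"ay":0,"az":0,"fingers":85},
  {"x":25,"y":-40,"z":0,"ax":0,"ay":0,"az":0,"fingers":85},
])

```text
t: 2.0
eef_pos: [0.3229, -0.2906, 0.2013]
tool_rot: [0.0, 1.0, 0.0, 0.0]
contact_force: [1.1, -0.2, 1.4]
gripper_width: 0.995
grasp_force: 0.0
```

Emit:
jog_arm([
  {"x":23,"y":-40,"z":0,"ax":0,"ay":0,"az":0,"fingers":85},
  {"x":23,"y":-40,"z":0,"ax":0,"ay":0,"az":0,"fingers":85},
  {"x":23,"y":-40,"z":0,"ax":0,"ay":0,"az":0,"fingers":85},
  {"x":23,"y":-40,"z":0,"ax":0,"ay":0,"az":0,"fingers":85},
  {"x":23,"y":-40,"z":0,"ax":0,"ay":0,"az":0,"fingers":85},
  {"x":23,"y":-40,"z":0,"ax":0,"ay":0,"az":0,"fingers":85},
  {"x":23,"y":-40,"z":0,"ax":0,"ay":0,"az":0,"fingers":85},
  {"x":23,"y":-40,"z":0,"ax":0,"ay":0,"az":0,"fingers":85},
])

```text
t: 2.8
eef_pos: [0.5073, 0.0298, 0.2013]
tool_rot: [0.0, 1.0, 0.0, 0.0]
contact_force: [0.8, -0.6, 0.1]
gripper_width: 0.996
grasp_force: 0.0
```

Emit:
jog_arm([
  {"x":23,"y":-40,"z":0,"ax":0,"ay":0,"az":0,"fingers":85},
  {"x":23,"y":-40,"z":0,"ax":0,"ay":0,"az":0,"fingers":85},
  {"x":0,"y":0,"z":0,"ax":0,"ay":0,"az":0,"fingers":85},
  {"x":0,"y":0,"z":0,"ax":0,"ay":0,"az":0,"fingers":85},
  {"x":0,"y":0,"z":0,"ax":0,"ay":0,"az":0,"fingers":85},
  {"x":0,"y":0,"z":0,"ax":0,"ay":0,"az":0,"fingers":85},
  {"x":0,"y":0,"z":0,"ax":0,"ay":0,"az":0,"fingers":85},
  {"x":0,"y":0,"z":0,"ax":0,"ay":0,"az":0,"fingers":85},
])

```text
t: 3.6
eef_pos: [0.5523, 0.1074, 0.2011]
tool_rot: [0.0, 1.0, -0.0, 0.0]
contact_force: [-0.3, 0.3, 0.4]
gripper_width: 0.994
grasp_force: 0.0
```

Run:
```python
from h import *
o=bot.get_obs();print(o['t'],o['eef_pos'],o['tool_rot'],o['contact_force'])
c=bot.read_camera('wrist');cv2.imwrite('pics/w2.png',c['pixels'][:,:,::-1]);print(np.round(c['world_from_camera'],3).tolist())
```

```text
3.6 [0.55232735 0.10736291 0.20111016] [ 1.72118792e-04  9.99999940e-01 -2.59044977e-04  1.53183312e-04] [-0.26916981  0.2715838   0.42986774]
[[-0.0, -0.965, -0.262, 0.62], [-1.0, 0.0, -0.001, 0.107], [0.001, 0.262, -0.965, 0.374], [0.0, 0.0, 0.0, 1.0]]
```

View pics/w2.png

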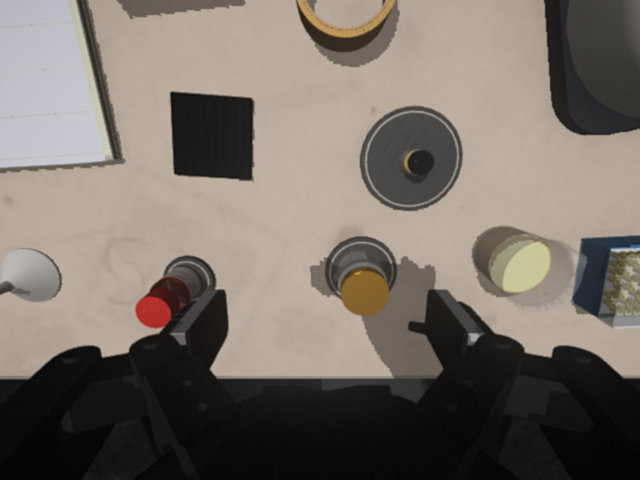

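The wrist view shows every stand: mat (212,136), large stand (411,158) with the vial cap at (420,161), medium (361,270), small (190,280). Nothing has moved. Measuring each on its own plane.

Run:
```python
from h import *
c=bot.read_camera('wrist'); g=lambda r,f:blob(c,r,f)
dark=lambda h:(h[...,2]<100)&(h[...,1]<90)
for n,r in [('large',(350,95,475,220)),('mat',(160,80,265,190))]:
    ct,ce,a=g(r,dark); w=ray(c,ct,.008)[:,:2].astype(np.float32)
    print(n,a,cv2.minEnclosingCircle(w) if n=='large' else cv2.minAreaRect(w))
ct,ce,a=g((400,145,438,180),lambda h:h[...,2]<30); w=ray(c,ct,.056)[:,:2].astype(np.float32);print('vialcap',a,cv2.minEnclosingCircle(w))
yel=lambda h:(h[...,0]>12)&(h[...,0]<32)&(h[...,1]>150)
ct,ce,a=g((330,260,400,325),yel);w=ray(c,ct,.074)[:,:2].astype(np.float32);print('yel',a,cv2.minEnclosingCircle(w))
red=lambda h:((h[...,0]<8)|(h[...,0]>172))&(h[...,1]>190)&(h[...,2]>110)
ct,ce,a=g((130,280,185,332),red);w=ray(c,ct,.086)[:,:2].astype(np.float32);print('red',a,cv2.minEnclosingCircle(w))
# outer edge of medium/small: leftmost/topmost/right visible points by eye from the picture -> circle of known radius
from scipy.optimize import least_squares
for n,R,p in [('med',.0425,[(327,265),(361,235),(396,268),(335,247),(385,246)]),('small',.030,[(164,277),(189,255),(215,279),(171,263),(207,263)])]:
    w=ray(c,p,.008)[:,:2];s=least_squares(lambda v:np.hypot(*(w-v).T)-R,w.mean(0)-[.02,0]);print(n,s.x,s.fun.round(4))
```

```text
large 6299 ((0.6077498197555542, 0.015843089669942856), 0.04779680445790291)
mat 6644 ((0.631298303604126, 0.22677773237228394), (0.0845523551106453, 0.08320685476064682), 85.84239959716797)
vialcap 9 ((0.605785608291626, 0.028743039816617966), 0.0038107233121991158)
yel 1711 ((0.48508334159851074, 0.0705534815788269), 0.02491714619100094)
red 746 ((0.4700120687484741, 0.2713995575904846), 0.016449125483632088)
med [0.48088798 0.06692276] [-0.0022  0.0016 -0.0012  0.     -0.0014]
small [0.47054065 0.26759977] [ 0.0005  0.0007 -0.0006 -0.0012  0.0002]
```

The ring centre seen by the wrist camera is more reliable, because the earlier masks included the vial cap. Large stand (0.606,0.016), vial (0.608,0.020). Picking the vial.

Emit:
jog_arm([
  {"x":28,"y":40,"z":0,"ax":0,"ay":0,"az":0,"fingers":85},
  {"x":28,"y":40,"z":0,"ax":0,"ay":0,"az":0,"fingers":85},
  {"x":0,"y":7,"z":40,"ax":0,"ay":0,"az":0,"fingers":85},
  {"x":0,"y":0,"z":45,"ax":0,"ay":0,"az":0,"fingers":85},
  {"x":0,"y":0,"z":40,"ax":0,"ay":0,"az":0,"fingers":85},
  {"x":0,"y":0,"z":30,"ax":0,"ay":0,"az":0,"fingers":85},
  {"x":0,"y":0,"z":20,"ax":0,"ay":0,"az":0,"fingers":85},
  {"x":0,"y":0,"z":10,"ax":0,"ay":0,"az":0,"fingers":85},
])

```text
t: 4.5
eef_pos: [0.6071, 0.021, 0.0137]
tool_rot: [0.0, 1.0, 0.0, -0.002]
contact_force: [-0.9, -1.0, -0.4]
gripper_width: 0.997
grasp_force: 0.0
```

Emit:
jog_arm([
  {"x":0,"y":0,"z":0,"ax":0,"ay":0,"az":0,"fingers":50},
  {"x":0,"y":0,"z":0,"ax":0,"ay":0,"az":0,"fingers":40},
  {"x":0,"y":0,"z":0,"ax":0,"ay":0,"az":0,"fingers":30},
  {"x":0,"y":0,"z":0,"ax":0,"ay":0,"az":0,"fingers":25},
  {"x":0,"y":0,"z":0,"ax":0,"ay":0,"az":0,"fingers":20},
  {"x":0,"y":0,"z":0,"ax":0,"ay":0,"az":0,"fingers":15},
  {"x":0,"y":0,"z":0,"ax":0,"ay":0,"az":0,"fingers":15},
  {"x":0,"y":0,"z":0,"ax":0,"ay":0,"az":0,"fingers":15},
])

```text
t: 5.3
eef_pos: [0.6095, 0.0213, 0.017]
tool_rot: [-0.0, 1.0, 0.0, 0.001]
contact_force: [-0.7, -0.6, 6.4]
gripper_width: 0.244
grasp_force: 29.3
```

Emit:
jog_arm([
  {"x":0,"y":0,"z":0,"ax":0,"ay":0,"az":0,"fingers":15},
  {"x":0,"y":0,"z":0,"ax":0,"ay":0,"az":0,"fingers":15},
  {"x":0,"y":0,"z":0,"ax":0,"ay":0,"az":0,"fingers":15},
  {"x":0,"y":0,"z":0,"ax":0,"ay":0,"az":0,"fingers":15},
  {"x":0,"y":0,"z":0,"ax":0,"ay":0,"az":0,"fingers":15},
  {"x":0,"y":0,"z":0,"ax":0,"ay":0,"az":0,"fingers":15},
  {"x":0,"y":0,"z":0,"ax":0,"ay":0,"az":0,"fingers":15},
  {"x":0,"y":0,"z":0,"ax":0,"ay":0,"az":0,"fingers":15},
])

```text
t: 6.1
eef_pos: [0.6095, 0.0212, 0.017]
tool_rot: [0.0, 1.0, 0.0, 0.001]
contact_force: [-0.4, -0.3, 5.7]
gripper_width: 0.246
grasp_force: 29.3
```

Run:
```python
from h import *
c=bot.read_camera('wrist');cv2.imwrite('pics/w3.png',c['pixels'][:,:,::-1])
```

```text
(no output)
```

View pics/w3.png

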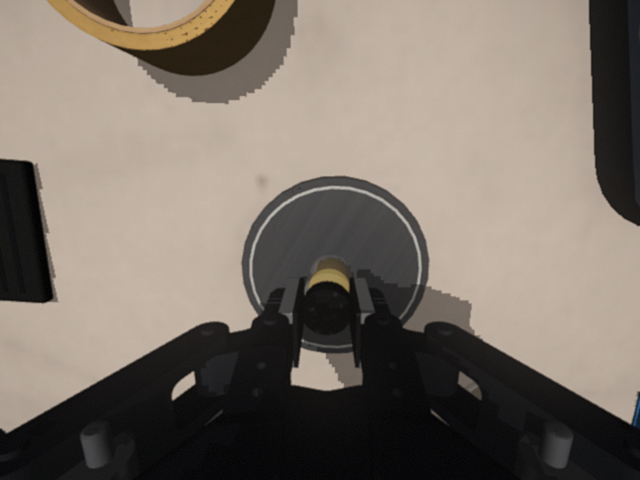

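The fingers hold the vial at the cap and upper body (327,290). Lift and carry it to the mat.

Emit:
jog_arm([
  {"x":0,"y":0,"z":-5,"ax":0,"ay":0,"az":0,"fingers":15},
  {"x":0,"y":0,"z":-10,"ax":0,"ay":0,"az":0,"fingers":15},
  {"x":0,"y":0,"z":-20,"ax":0,"ay":0,"az":0,"fingers":15},
  {"x":0,"y":0,"z":-20,"ax":0,"ay":0,"az":0,"fingers":15},
  {"x":2,"y":-15,"z":-5,"ax":0,"ay":0,"az":0,"fingers":15},
  {"x":3,"y":-30,"z":0,"ax":0,"ay":0,"az":0,"fingers":15},
  {"x":4,"y":-35,"z":0,"ax":0,"ay":0,"az":0,"fingers":15},
  {"x":4,"y":-35,"z":0,"ax":0,"ay":0,"az":0,"fingers":15},
])

```text
t: 6.95
eef_pos: [0.6211, 0.1386, 0.0758]
tool_rot: [-0.0, 1.0, 0.0, -0.0]
contact_force: [0.5, 0.5, -0.5]
gripper_width: 0.243
grasp_force: 29.4
```

Emit:
jog_arm([
  {"x":4,"y":-35,"z":0,"ax":0,"ay":0,"az":0,"fingers":15},
  {"x":3,"y":-30,"z":0,"ax":0,"ay":0,"az":0,"fingers":15},
  {"x":2,"y":-20,"z":0,"ax":0,"ay":0,"az":0,"fingers":15},
  {"x":0,"y":-6,"z":0,"ax":0,"ay":0,"az":0,"fingers":15},
  {"x":0,"y":0,"z":0,"ax":0,"ay":0,"az":0,"fingers":15},
  {"x":0,"y":0,"z":0,"ax":0,"ay":0,"az":0,"fingers":15},
  {"x":0,"y":0,"z":0,"ax":0,"ay":0,"az":0,"fingers":15},
  {"x":0,"y":0,"z":0,"ax":0,"ay":0,"az":0,"fingers":15},
])

```text
t: 7.75
eef_pos: [0.6307, 0.2254, 0.076]
tool_rot: [0.0, 1.0, -0.001, 0.0]
contact_force: [0.1, 0.1, -0.0]
gripper_width: 0.243
grasp_force: 29.4
```

Run:
```python
from h import *
c=bot.read_camera('side');cv2.imwrite('pics/s4.png',cv2.resize(c['pixels'][140:340,200:460],(780,600))[:,:,::-1])
```

```text
(no output)
```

View pics/s4.png

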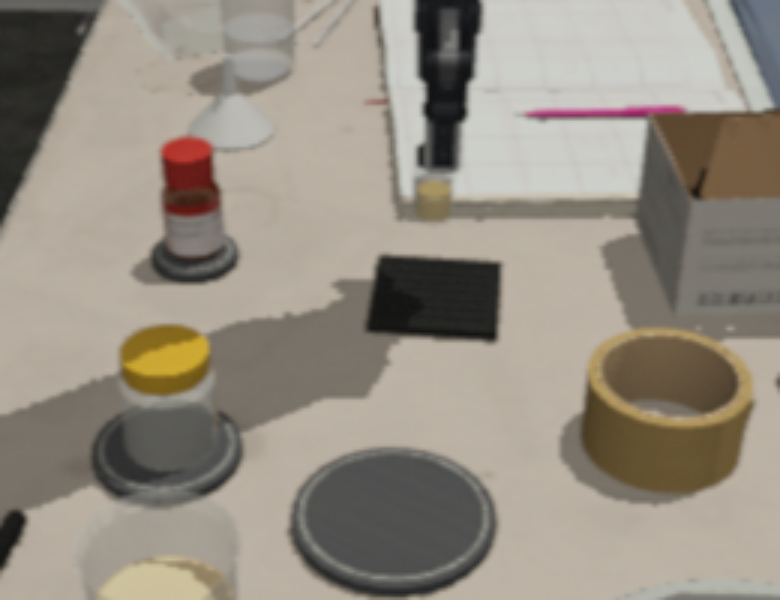

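The vial hangs upright (435,190) above the mat. Set it down, release and rise.

Emit:
jog_arm([
  {"x":0,"y":0,"z":30,"ax":0,"ay":0,"az":0,"fingers":15},
  {"x":0,"y":0,"z":15,"ax":0,"ay":0,"az":0,"fingers":15},
  {"x":0,"y":0,"z":8,"ax":0,"ay":0,"az":0,"fingers":15},
  {"x":0,"y":0,"z":5,"ax":0,"ay":0,"az":0,"fingers":15},
  {"x":0,"y":0,"z":2,"ax":0,"ay":0,"az":0,"fingers":15},
  {"x":0,"y":0,"z":0,"ax":0,"ay":0,"az":0,"fingers":15},
  {"x":0,"y":0,"z":0,"ax":0,"ay":0,"az":0,"fingers":22},
  {"x":0,"y":0,"z":0,"ax":0,"ay":0,"az":0,"fingers":28},
])

```text
t: 8.6
eef_pos: [0.6309, 0.2275, 0.0165]
tool_rot: [-0.0, 1.0, 0.0, 0.001]
contact_force: [-0.5, 0.2, -0.3]
gripper_width: 0.33
grasp_force: 0.0
```

Emit:
jog_arm([
  {"x":0,"y":0,"z":0,"ax":0,"ay":0,"az":0,"fingers":40},
  {"x":0,"y":0,"z":0,"ax":0,"ay":0,"az":0,"fingers":60},
  {"x":0,"y":0,"z":0,"ax":0,"ay":0,"az":0,"fingers":85},
  {"x":0,"y":0,"z":0,"ax":0,"ay":0,"az":0,"fingers":85},
  {"x":0,"y":0,"z":0,"ax":0,"ay":0,"az":0,"fingers":85},
  {"x":0,"y":0,"z":-30,"ax":0,"ay":0,"az":0,"fingers":85},
  {"x":0,"y":0,"z":-45,"ax":0,"ay":0,"az":0,"fingers":85},
  {"x":0,"y":0,"z":-45,"ax":0,"ay":0,"az":0,"fingers":85},
])

```text
t: 9.4
eef_pos: [0.6297, 0.227, 0.1366]
tool_rot: [0.0, 1.0, 0.0, -0.001]
contact_force: [1.1, 1.0, 1.2]
gripper_width: 0.995
grasp_force: 0.0
```

Emit:
jog_arm([
  {"x":0,"y":0,"z":-45,"ax":0,"ay":0,"az":0,"fingers":85},
  {"x":-22,"y":24,"z":-18,"ax":0,"ay":0,"az":0,"fingers":85},
  {"x":-28,"y":30,"z":0,"ax":0,"ay":0,"az":0,"fingers":85},
  {"x":-30,"y":30,"z":0,"ax":0,"ay":0,"az":0,"fingers":85},
  {"x":0,"y":26,"z":0,"ax":0,"ay":0,"az":0,"fingers":85},
  {"x":0,"y":0,"z":0,"ax":0,"ay":0,"az":0,"fingers":85},
  {"x":0,"y":0,"z":0,"ax":0,"ay":0,"az":0,"fingers":85},
  {"x":0,"y":0,"z":0,"ax":0,"ay":0,"az":0,"fingers":85},
])

```text
t: 10.2
eef_pos: [0.5507, 0.1186, 0.199]
tool_rot: [-0.0, 1.0, 0.001, 0.0]
contact_force: [0.1, 0.2, 0.3]
gripper_width: 0.996
grasp_force: 0.0
```

Run:
```python
from h import *
c=bot.read_camera('wrist');cv2.imwrite('pics/w5.png',c['pixels'][:,:,::-1])
```

```text
(no output)
```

View pics/w5.png

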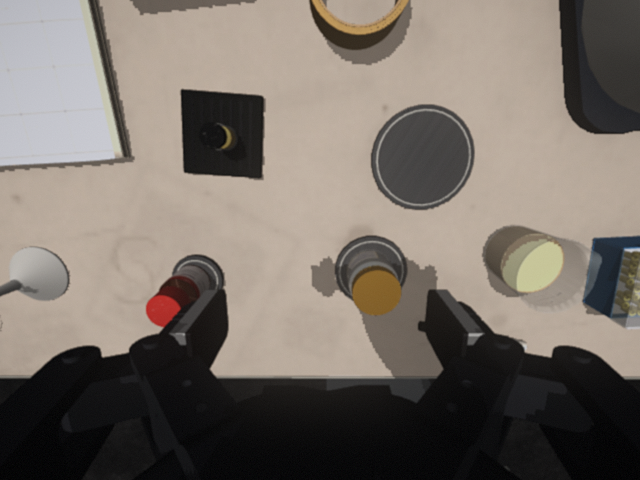

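The vial stands on the mat (215,136), and the large stand (422,157) is clear. Measuring the stand, jar cap and vial cap.

Run:
```python
from h import *
c=bot.read_camera('wrist')
ct,ce,a=blob(c,(362,95,485,220),lambda h:(h[...,2]<115)|((h[...,1]<40)));w=ray(c,ct,.008)[:,:2].astype(np.float32);print('large',a,cv2.minEnclosingCircle(w))
yel=lambda h:(h[...,0]>12)&(h[...,0]<32)&(h[...,1]>150)
ct,ce,a=blob(c,(345,260,405,325),yel);w=ray(c,ct,.074)[:,:2].astype(np.float32);print('yel',a,cv2.minEnclosingCircle(w),ray(c,[(376,290)],.074))
print('med',ray(c,[(336,269),(405,269),(371,236)],.008).tolist())
print('vial',ray(c,[(210,136)],.056))
```

```text
large 13269 ((0.607021689414978, 0.012918328866362572), 0.09433840215206146)
yel 1711 ((0.48408228158950806, 0.06968638300895691), 0.024022258818149567) [[0.48604457 0.07033343 0.074     ]]
med [[0.48297250748568943, 0.10712724273928878, 0.008000000000000007], [0.483207550614448, 0.027066228202871398, 0.008000000000000007], [0.5226787080083476, 0.06802179309769332, 0.008000000000000007]]
vial [[0.62855987 0.22420617 0.056     ]]
```

Emit:
jog_arm([
  {"x":-33,"y":25,"z":0,"ax":0,"ay":0,"az":0,"fingers":85},
  {"x":-33,"y":24,"z":0,"ax":0,"ay":0,"az":0,"fingers":85},
  {"x":0,"y":0,"z":30,"ax":0,"ay":0,"az":0,"fingers":85},
  {"x":0,"y":0,"z":45,"ax":0,"ay":0,"az":0,"fingers":85},
  {"x":0,"y":0,"z":45,"ax":0,"ay":0,"az":0,"fingers":85},
  {"x":0,"y":0,"z":30,"ax":0,"ay":0,"az":0,"fingers":85},
  {"x":0,"y":0,"z":20,"ax":0,"ay":0,"az":0,"fingers":85},
  {"x":0,"y":0,"z":7,"ax":0,"ay":0,"az":0,"fingers":85},
])

```text
t: 11.1
eef_pos: [0.483, 0.0689, 0.0197]
tool_rot: [0.0, 1.0, 0.001, -0.002]
contact_force: [-0.5, -0.3, -0.1]
gripper_width: 0.994
grasp_force: 0.0
```

Emit:
jog_arm([
  {"x":0,"y":0,"z":0,"ax":0,"ay":0,"az":0,"fingers":65},
  {"x":0,"y":0,"z":0,"ax":0,"ay":0,"az":0,"fingers":58},
  {"x":0,"y":0,"z":0,"ax":0,"ay":0,"az":0,"fingers":52},
  {"x":0,"y":0,"z":0,"ax":0,"ay":0,"az":0,"fingers":46},
  {"x":0,"y":0,"z":0,"ax":0,"ay":0,"az":0,"fingers":42},
  {"x":0,"y":0,"z":0,"ax":0,"ay":0,"az":0,"fingers":40},
  {"x":0,"y":0,"z":0,"ax":0,"ay":0,"az":0,"fingers":40},
  {"x":0,"y":0,"z":0,"ax":0,"ay":0,"az":0,"fingers":40},
])

```text
t: 11.9
eef_pos: [0.4856, 0.0685, 0.0233]
tool_rot: [-0.0, 1.0, 0.0, 0.001]
contact_force: [-0.1, -0.3, 6.0]
gripper_width: 0.538
grasp_force: 29.8
```

Run:
```python
from h import *
c=bot.read_camera('side');cv2.imwrite('pics/s6.png',cv2.resize(c['pixels'][180:380,180:440],(780,600))[:,:,::-1])
```

```text
(no output)
```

View pics/s6.png

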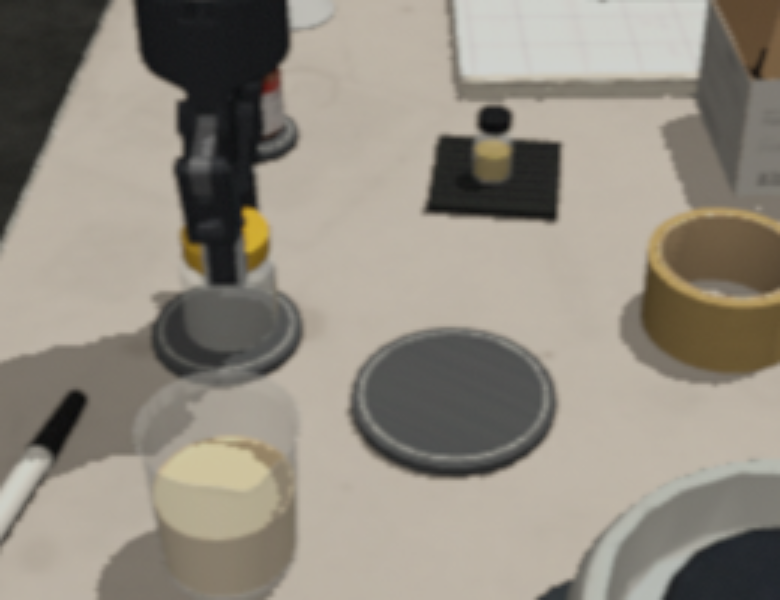

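The jar is held upright at (228,275), and the vial stands on the mat. Move the jar to the large stand.

Emit:
jog_arm([
  {"x":0,"y":0,"z":-5,"ax":0,"ay":0,"az":0,"fingers":40},
  {"x":0,"y":0,"z":-10,"ax":0,"ay":0,"az":0,"fingers":40},
  {"x":0,"y":0,"z":-20,"ax":0,"ay":0,"az":0,"fingers":40},
  {"x":10,"y":5,"z":-15,"ax":0,"ay":0,"az":0,"fingers":40},
  {"x":20,"y":9,"z":0,"ax":0,"ay":0,"az":0,"fingers":40},
  {"x":27,"y":11,"z":0,"ax":0,"ay":0,"az":0,"fingers":40},
  {"x":27,"y":11,"z":0,"ax":0,"ay":0,"az":0,"fingers":40},
  {"x":22,"y":10,"z":0,"ax":0,"ay":0,"az":0,"fingers":40},
])

```text
t: 12.75
eef_pos: [0.5922, 0.0214, 0.0731]
tool_rot: [-0.0, 1.0, 0.0, 0.001]
contact_force: [-0.1, 0.4, -0.7]
gripper_width: 0.542
grasp_force: 30.9
```

Emit:
jog_arm([
  {"x":12,"y":5,"z":0,"ax":0,"ay":0,"az":0,"fingers":40},
  {"x":3,"y":2,"z":0,"ax":0,"ay":0,"az":0,"fingers":40},
  {"x":0,"y":0,"z":0,"ax":0,"ay":0,"az":0,"fingers":40},
  {"x":0,"y":0,"z":20,"ax":0,"ay":0,"az":0,"fingers":40},
  {"x":0,"y":0,"z":15,"ax":0,"ay":0,"az":0,"fingers":40},
  {"x":0,"y":0,"z":8,"ax":0,"ay":0,"az":0,"fingers":40},
  {"x":0,"y":0,"z":0,"ax":0,"ay":0,"az":0,"fingers":40},
  {"x":0,"y":0,"z":0,"ax":0,"ay":0,"az":0,"fingers":40},
])

```text
t: 13.55
eef_pos: [0.6054, 0.0156, 0.029]
tool_rot: [-0.0, 1.0, 0.001, -0.0]
contact_force: [0.1, -0.4, -0.1]
gripper_width: 0.541
grasp_force: 30.9
```

Run:
```python
from h import *
c=bot.read_camera('side');cv2.imwrite('pics/s7.png',cv2.resize(c['pixels'][180:380,180:440],(780,600))[:,:,::-1])
```

```text
(no output)
```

View pics/s7.png

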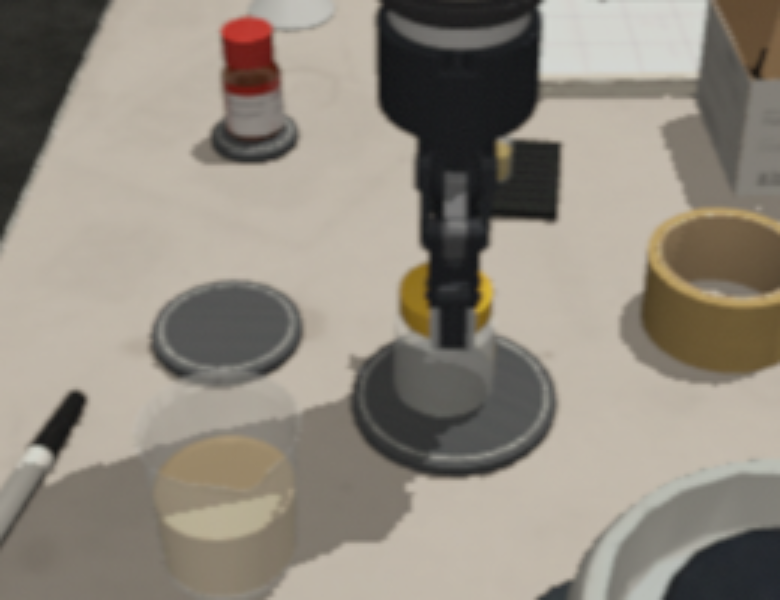

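The jar is above the large stand, about 3–4 mm short in x. Nudge it, lower and release.

Emit:
jog_arm([
  {"x":4,"y":0,"z":0,"ax":0,"ay":0,"az":0,"fingers":40},
  {"x":0,"y":0,"z":3,"ax":0,"ay":0,"az":0,"fingers":40},
  {"x":0,"y":0,"z":3,"ax":0,"ay":0,"az":0,"fingers":40},
  {"x":0,"y":0,"z":0,"ax":0,"ay":0,"az":0,"fingers":40},
  {"x":0,"y":0,"z":0,"ax":0,"ay":0,"az":0,"fingers":40},
  {"x":0,"y":0,"z":0,"ax":0,"ay":0,"az":0,"fingers":47},
  {"x":0,"y":0,"z":0,"ax":0,"ay":0,"az":0,"fingers":54},
  {"x":0,"y":0,"z":0,"ax":0,"ay":0,"az":0,"fingers":62},
])

```text
t: 14.4
eef_pos: [0.6092, 0.0151, 0.0226]
tool_rot: [0.0, 1.0, 0.0, -0.0]
contact_force: [0.9, 0.4, -0.2]
gripper_width: 0.724
grasp_force: 0.0
```

Emit:
jog_arm([
  {"x":0,"y":0,"z":0,"ax":0,"ay":0,"az":0,"fingers":75},
  {"x":0,"y":0,"z":0,"ax":0,"ay":0,"az":0,"fingers":85},
  {"x":0,"y":0,"z":0,"ax":0,"ay":0,"az":0,"fingers":85},
  {"x":0,"y":0,"z":0,"ax":0,"ay":0,"az":0,"fingers":85},
  {"x":0,"y":0,"z":-20,"ax":0,"ay":0,"az":0,"fingers":85},
  {"x":0,"y":0,"z":-40,"ax":0,"ay":0,"az":0,"fingers":85},
  {"x":0,"y":0,"z":-45,"ax":0,"ay":0,"az":0,"fingers":85},
  {"x":0,"y":0,"z":-45,"ax":0,"ay":0,"az":0,"fingers":85},
])

```text
t: 15.2
eef_pos: [0.609, 0.0153, 0.1743]
tool_rot: [-0.0, 1.0, 0.0, -0.0]
contact_force: [0.6, -0.2, 0.7]
gripper_width: 0.991
grasp_force: 0.0
```

Emit:
jog_arm([
  {"x":-15,"y":-40,"z":-27,"ax":0,"ay":0,"az":0,"fingers":85},
  {"x":-20,"y":-40,"z":0,"ax":0,"ay":0,"az":0,"fingers":85},
  {"x":-20,"y":-40,"z":0,"ax":0,"ay":0,"az":0,"fingers":85},
  {"x":-6,"y":0,"z":0,"ax":0,"ay":0,"az":0,"fingers":85},
  {"x":0,"y":0,"z":0,"ax":0,"ay":0,"az":0,"fingers":85},
  {"x":0,"y":0,"z":0,"ax":0,"ay":0,"az":0,"fingers":85},
  {"x":0,"y":0,"z":0,"ax":0,"ay":0,"az":0,"fingers":85},
  {"x":0,"y":0,"z":0,"ax":0,"ay":0,"az":0,"fingers":85},
])

```text
t: 16.0
eef_pos: [0.5492, 0.1335, 0.1994]
tool_rot: [0.0, 1.0, -0.001, -0.0]
contact_force: [0.4, -0.2, -0.5]
gripper_width: 0.999
grasp_force: 0.0
```

Run:
```python
from h import *
c=bot.read_camera('wrist');cv2.imwrite('pics/w8.png',c['pixels'][:,:,::-1])
```

View pics/w8.png

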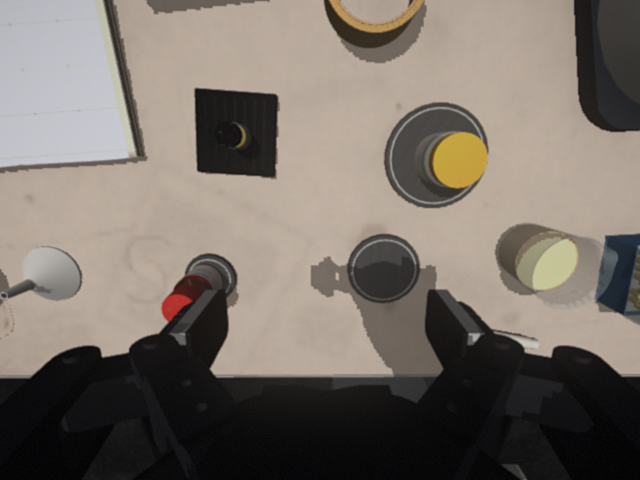

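The jar (460,160) stands on the large stand (437,156), and the medium stand (383,268) is clear. Measuring those and the bottle.

Run:
```python
from h import *
c=bot.read_camera('wrist')
f=lambda n,p,z:print(n,ray(c,p,z)[:,:2].round(4).tolist(),'mean',ray(c,p,z)[:,:2].mean(0).round(4))
f('large LRTB',[(385,155),(488,155),(437,102),(437,208)],.008)
f('med',[(347,268),(419,268),(383,234),(383,302)],.008)
f('small',[(184,278),(236,278)],.008);f('smalltop',[(210,253)],.008)
yel=lambda h:(h[...,0]>12)&(h[...,0]<32)&(h[...,1]>150)
ct,ce,a=blob(c,(420,120,500,200),yel);print('jar',cv2.minEnclosingCircle(ray(c,ct,.073)[:,:2].astype(np.float32)))
f('red',[(177,309)],.086);f('vial',[(230,135)],.056)
```

```text
large LRTB [[0.6096, 0.071], [0.6095, -0.0383], [0.662, 0.0204], [0.5527, 0.0109]] mean [0.6085 0.016 ]
med [[0.4824, 0.1094], [0.4823, 0.0258], [0.5231, 0.0694], [0.4392, 0.0657]] mean [0.4818 0.0675]
small [[0.4702, 0.3], [0.4701, 0.2391]] mean [0.4702 0.2696]
smalltop [[0.5008, 0.2667]] mean [0.5008 0.2667]
jar ((0.6068703532218933, 0.017685335129499435), 0.024905899539589882)
red [[0.4702, 0.2745]] mean [0.4702 0.2745]
vial [[0.6283, 0.2207]] mean [0.6283 0.2207]
```

Emit:
jog_arm([
  {"x":-25,"y":-42,"z":0,"ax":0,"ay":0,"az":0,"fingers":85},
  {"x":-27,"y":-42,"z":0,"ax":0,"ay":0,"az":0,"fingers":85},
  {"x":-27,"y":-40,"z":0,"ax":0,"ay":0,"az":0,"fingers":85},
  {"x":0,"y":-15,"z":15,"ax":0,"ay":0,"az":0,"fingers":85},
  {"x":0,"y":0,"z":40,"ax":0,"ay":0,"az":0,"fingers":85},
  {"x":0,"y":0,"z":40,"ax":0,"ay":0,"az":0,"fingers":85},
  {"x":0,"y":0,"z":40,"ax":0,"ay":0,"az":0,"fingers":85},
  {"x":0,"y":0,"z":28,"ax":0,"ay":0,"az":0,"fingers":85},
])

```text
t: 16.9
eef_pos: [0.4687, 0.2727, 0.0341]
tool_rot: [0.001, 1.0, 0.0, -0.001]
contact_force: [0.9, 0.9, -0.6]
gripper_width: 0.997
grasp_force: 0.0
```

Emit:
jog_arm([
  {"x":0,"y":0,"z":10,"ax":0,"ay":0,"az":0,"fingers":70},
  {"x":0,"y":0,"z":0,"ax":0,"ay":0,"az":0,"fingers":60},
  {"x":0,"y":0,"z":0,"ax":0,"ay":0,"az":0,"fingers":50},
  {"x":0,"y":0,"z":0,"ax":0,"ay":0,"az":0,"fingers":44},
  {"x":0,"y":0,"z":0,"ax":0,"ay":0,"az":0,"fingers":38},
  {"x":0,"y":0,"z":0,"ax":0,"ay":0,"az":0,"fingers":32},
  {"x":0,"y":0,"z":0,"ax":0,"ay":0,"az":0,"fingers":28},
  {"x":0,"y":0,"z":0,"ax":0,"ay":0,"az":0,"fingers":28},
])

```text
t: 17.7
eef_pos: [0.4705, 0.2742, 0.0281]
tool_rot: [-0.0, 1.0, 0.0, 0.001]
contact_force: [-0.7, -0.1, 5.6]
gripper_width: 0.391
grasp_force: 29.6
```

Run:
```python
from h import *
c=bot.read_camera('scene');cv2.imwrite('pics/c9.png',cv2.resize(c['pixels'][150:350,260:520],(780,600))[:,:,::-1])
```

```text
(no output)
```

View pics/c9.png

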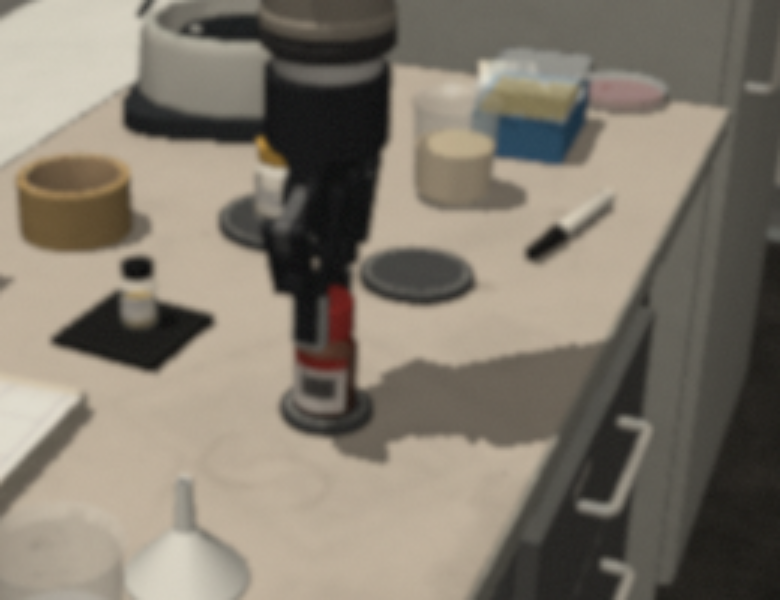

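The fingers hold the bottle near its cap (325,330), and it is upright. Carry it to the medium stand.

Emit:
jog_arm([
  {"x":0,"y":0,"z":-5,"ax":0,"ay":0,"az":0,"fingers":28},
  {"x":0,"y":0,"z":-10,"ax":0,"ay":0,"az":0,"fingers":28},
  {"x":0,"y":0,"z":-20,"ax":0,"ay":0,"az":0,"fingers":28},
  {"x":1,"y":10,"z":-10,"ax":0,"ay":0,"az":0,"fingers":28},
  {"x":2,"y":25,"z":0,"ax":0,"ay":0,"az":0,"fingers":28},
  {"x":2,"y":35,"z":0,"ax":0,"ay":0,"az":0,"fingers":28},
  {"x":2,"y":35,"z":0,"ax":0,"ay":0,"az":0,"fingers":28},
  {"x":2,"y":35,"z":0,"ax":0,"ay":0,"az":0,"fingers":28},
])

```text
t: 18.55
eef_pos: [0.4786, 0.1316, 0.0721]
tool_rot: [0.0, 1.0, 0.0, 0.0]
contact_force: [0.2, -0.4, -0.3]
gripper_width: 0.389
grasp_force: 30.0
```

Emit:
jog_arm([
  {"x":2,"y":33,"z":0,"ax":0,"ay":0,"az":0,"fingers":28},
  {"x":0,"y":22,"z":0,"ax":0,"ay":0,"az":0,"fingers":28},
  {"x":0,"y":11,"z":0,"ax":0,"ay":0,"az":0,"fingers":28},
  {"x":0,"y":0,"z":15,"ax":0,"ay":0,"az":0,"fingers":28},
  {"x":0,"y":0,"z":15,"ax":0,"ay":0,"az":0,"fingers":28},
  {"x":0,"y":0,"z":8,"ax":0,"ay":0,"az":0,"fingers":28},
  {"x":0,"y":0,"z":0,"ax":0,"ay":0,"az":0,"fingers":28},
  {"x":0,"y":0,"z":0,"ax":0,"ay":0,"az":0,"fingers":28},
])

```text
t: 19.35
eef_pos: [0.4807, 0.0682, 0.0339]
tool_rot: [-0.0, 1.0, 0.001, 0.0]
contact_force: [0.1, 0.4, -0.6]
gripper_width: 0.389
grasp_force: 30.0
```

Run:
```python
from h import *
c=bot.read_camera('side');cv2.imwrite('pics/s10.png',cv2.resize(c['pixels'][180:380,180:440],(780,600))[:,:,::-1])
```

```text
(no output)
```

View pics/s10.png

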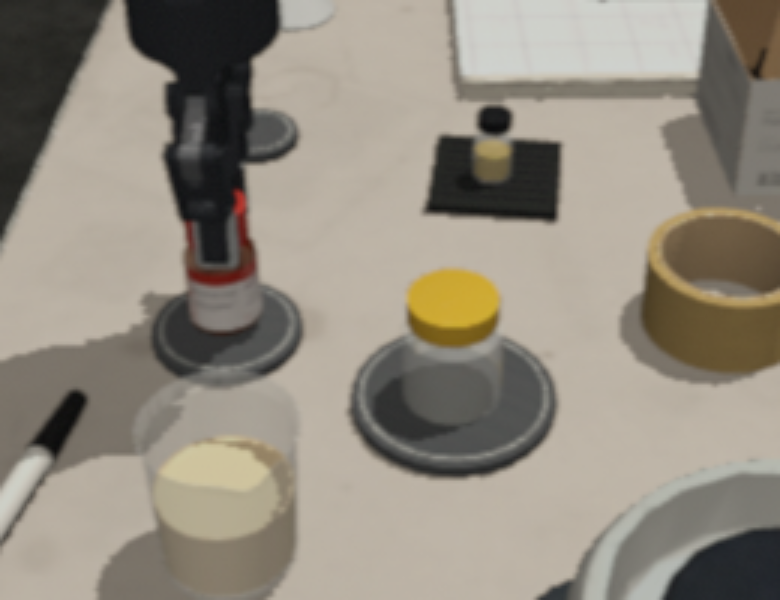

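The bottle hangs upright over the middle of the medium stand (225,320). Lower and release it, rise, and go to the vial.

Emit:
jog_arm([
  {"x":1,"y":0,"z":3,"ax":0,"ay":0,"az":0,"fingers":28},
  {"x":0,"y":0,"z":3,"ax":0,"ay":0,"az":0,"fingers":28},
  {"x":0,"y":0,"z":0,"ax":0,"ay":0,"az":0,"fingers":28},
  {"x":0,"y":0,"z":0,"ax":0,"ay":0,"az":0,"fingers":28},
  {"x":0,"y":0,"z":0,"ax":0,"ay":0,"az":0,"fingers":34},
  {"x":0,"y":0,"z":0,"ax":0,"ay":0,"az":0,"fingers":40},
  {"x":0,"y":0,"z":0,"ax":0,"ay":0,"az":0,"fingers":50},
  {"x":0,"y":0,"z":0,"ax":0,"ay":0,"az":0,"fingers":65},
])

```text
t: 20.2
eef_pos: [0.4813, 0.0677, 0.0274]
tool_rot: [0.0, 1.0, 0.0, -0.0]
contact_force: [-0.9, -0.1, -0.2]
gripper_width: 0.737
grasp_force: 0.0
```

Emit:
jog_arm([
  {"x":0,"y":0,"z":0,"ax":0,"ay":0,"az":0,"fingers":85},
  {"x":0,"y":0,"z":0,"ax":0,"ay":0,"az":0,"fingers":85},
  {"x":0,"y":0,"z":0,"ax":0,"ay":0,"az":0,"fingers":85},
  {"x":0,"y":0,"z":-20,"ax":0,"ay":0,"az":0,"fingers":85},
  {"x":0,"y":0,"z":-40,"ax":0,"ay":0,"az":0,"fingers":85},
  {"x":0,"y":0,"z":-45,"ax":0,"ay":0,"az":0,"fingers":85},
  {"x":0,"y":0,"z":-45,"ax":0,"ay":0,"az":0,"fingers":85},
  {"x":0,"y":0,"z":-22,"ax":0,"ay":0,"az":0,"fingers":85},
])

```text
t: 21.0
eef_pos: [0.4832, 0.0683, 0.2036]
tool_rot: [-0.0, 1.0, 0.0, 0.003]
contact_force: [0.8, 0.1, 0.1]
gripper_width: 0.993
grasp_force: 0.0
```

Emit:
jog_arm([
  {"x":30,"y":-30,"z":0,"ax":0,"ay":0,"az":0,"fingers":85},
  {"x":30,"y":-30,"z":0,"ax":0,"ay":0,"az":0,"fingers":85},
  {"x":10,"y":0,"z":0,"ax":0,"ay":0,"az":0,"fingers":85},
  {"x":0,"y":0,"z":0,"ax":0,"ay":0,"az":0,"fingers":85},
  {"x":0,"y":0,"z":0,"ax":0,"ay":0,"az":0,"fingers":85},
  {"x":0,"y":0,"z":0,"ax":0,"ay":0,"az":0,"fingers":85},
  {"x":0,"y":0,"z":0,"ax":0,"ay":0,"az":0,"fingers":85},
  {"x":0,"y":0,"z":0,"ax":0,"ay":0,"az":0,"fingers":85},
])

```text
t: 21.8
eef_pos: [0.5512, 0.1272, 0.1998]
tool_rot: [0.0, 1.0, -0.0, 0.0]
contact_force: [1.0, 0.6, -0.4]
gripper_width: 0.999
grasp_force: 0.0
```

Run:
```python
from h import *
c=bot.read_camera('wrist');cv2.imwrite('pics/w11.png',c['pixels'][:,:,::-1])
```

```text
(no output)
```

View pics/w11.png

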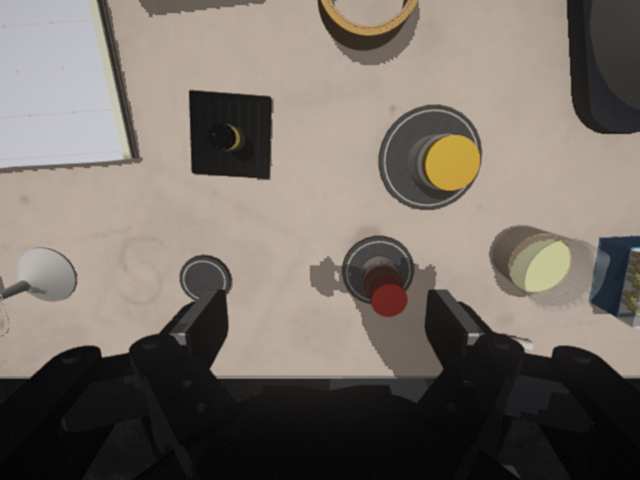

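The bottle (388,299 cap) stands on the medium stand, and the empty small stand is at (206,279). Measuring.

Run:
```python
from h import *
c=bot.read_camera('wrist')
f=lambda n,p,z:print(n,ray(c,p,z)[:,:2].round(4).tolist(),'mean',ray(c,p,z)[:,:2].mean(0).round(4))
f('small',[(180,279),(232,279)],.008);f('smalltop',[(206,254)],.008);f('red',[(389,299)],.086);f('vial',[(220,136)],.056)
f('med',[(342,270),(414,270)],.008)
```

```text
small [[0.4708, 0.2985], [0.4709, 0.2375]] mean [0.4708 0.268 ]
smalltop [[0.5016, 0.2651]] mean [0.5016 0.2651]
red [[0.4825, 0.0682]] mean [0.4825 0.0682]
vial [[0.6296, 0.2236]] mean [0.6296 0.2236]
med [[0.4821, 0.1086], [0.4821, 0.0248]] mean [0.4821 0.0667]
```

Emit:
jog_arm([
  {"x":30,"y":-35,"z":0,"ax":0,"ay":0,"az":0,"fingers":85},
  {"x":30,"y":-35,"z":0,"ax":0,"ay":0,"az":0,"fingers":85},
  {"x":18,"y":-27,"z":20,"ax":0,"ay":0,"az":0,"fingers":85},
  {"x":0,"y":0,"z":45,"ax":0,"ay":0,"az":0,"fingers":85},
  {"x":0,"y":0,"z":45,"ax":0,"ay":0,"az":0,"fingers":85},
  {"x":0,"y":0,"z":35,"ax":0,"ay":0,"az":0,"fingers":85},
  {"x":0,"y":0,"z":25,"ax":0,"ay":0,"az":0,"fingers":85},
  {"x":0,"y":0,"z":14,"ax":0,"ay":0,"az":0,"fingers":85},
])

```text
t: 22.7
eef_pos: [0.628, 0.2241, 0.0129]
tool_rot: [0.001, 1.0, 0.0, -0.002]
contact_force: [0.9, -0.5, 0.6]
gripper_width: 0.996
grasp_force: 0.0
```

Emit:
jog_arm([
  {"x":0,"y":0,"z":0,"ax":0,"ay":0,"az":0,"fingers":60},
  {"x":0,"y":0,"z":0,"ax":0,"ay":0,"az":0,"fingers":45},
  {"x":0,"y":0,"z":0,"ax":0,"ay":0,"az":0,"fingers":35},
  {"x":0,"y":0,"z":0,"ax":0,"ay":0,"az":0,"fingers":28},
  {"x":0,"y":0,"z":0,"ax":0,"ay":0,"az":0,"fingers":22},
  {"x":0,"y":0,"z":0,"ax":0,"ay":0,"az":0,"fingers":15},
  {"x":0,"y":0,"z":0,"ax":0,"ay":0,"az":0,"fingers":15},
  {"x":0,"y":0,"z":0,"ax":0,"ay":0,"az":0,"fingers":15},
])

```text
t: 23.5
eef_pos: [0.6306, 0.2251, 0.017]
tool_rot: [-0.0, 1.0, 0.0, 0.001]
contact_force: [0.3, -0.7, 6.3]
gripper_width: 0.245
grasp_force: 29.3
```

Emit:
jog_arm([
  {"x":0,"y":0,"z":0,"ax":0,"ay":0,"az":0,"fingers":15},
  {"x":0,"y":0,"z":0,"ax":0,"ay":0,"az":0,"fingers":15},
  {"x":0,"y":0,"z":-5,"ax":0,"ay":0,"az":0,"fingers":15},
  {"x":0,"y":0,"z":-10,"ax":0,"ay":0,"az":0,"fingers":15},
  {"x":0,"y":0,"z":-20,"ax":0,"ay":0,"az":0,"fingers":15},
  {"x":0,"y":0,"z":-15,"ax":0,"ay":0,"az":0,"fingers":15},
  {"x":0,"y":0,"z":0,"ax":0,"ay":0,"az":0,"fingers":15},
  {"x":0,"y":0,"z":0,"ax":0,"ay":0,"az":0,"fingers":15},
])

```text
t: 24.3
eef_pos: [0.6296, 0.2248, 0.0659]
tool_rot: [-0.0, 1.0, 0.0, 0.0]
contact_force: [-0.5, 0.0, -0.7]
gripper_width: 0.246
grasp_force: 29.4
```

The vial is gripped and lifted. Carry it over to the small stand.

Emit:
jog_arm([
  {"x":-15,"y":-4,"z":0,"ax":0,"ay":0,"az":0,"fingers":15},
  {"x":-30,"y":-8,"z":0,"ax":0,"ay":0,"az":0,"fingers":15},
  {"x":-35,"y":-10,"z":0,"ax":0,"ay":0,"az":0,"fingers":15},
  {"x":-35,"y":-10,"z":0,"ax":0,"ay":0,"az":0,"fingers":15},
  {"x":-28,"y":-7,"z":0,"ax":0,"ay":0,"az":0,"fingers":15},
  {"x":-15,"y":-4,"z":0,"ax":0,"ay":0,"az":0,"fingers":15},
  {"x":0,"y":0,"z":20,"ax":0,"ay":0,"az":0,"fingers":15},
  {"x":0,"y":0,"z":15,"ax":0,"ay":0,"az":0,"fingers":15},
])

```text
t: 25.1
eef_pos: [0.4717, 0.2675, 0.0297]
tool_rot: [0.0, 1.0, 0.0, 0.0]
contact_force: [-0.7, 0.4, -0.7]
gripper_width: 0.243
grasp_force: 29.4
```

Emit:
jog_arm([
  {"x":0,"y":0,"z":7,"ax":0,"ay":0,"az":0,"fingers":15},
  {"x":0,"y":0,"z":0,"ax":0,"ay":0,"az":0,"fingers":15},
  {"x":0,"y":0,"z":0,"ax":0,"ay":0,"az":0,"fingers":15},
  {"x":0,"y":0,"z":0,"ax":0,"ay":0,"az":0,"fingers":15},
  {"x":0,"y":0,"z":0,"ax":0,"ay":0,"az":0,"fingers":15},
  {"x":0,"y":0,"z":0,"ax":0,"ay":0,"az":0,"fingers":15},
  {"x":0,"y":0,"z":0,"ax":0,"ay":0,"az":0,"fingers":15},
  {"x":0,"y":0,"z":0,"ax":0,"ay":0,"az":0,"fingers":15},
])

```text
t: 25.9
eef_pos: [0.4716, 0.2678, 0.0238]
tool_rot: [-0.0, 1.0, 0.0, 0.0]
contact_force: [-0.1, 0.1, -0.3]
gripper_width: 0.243
grasp_force: 29.4
```

Run:
```python
from h import *
c=bot.read_camera('wrist')['pixels'][120:360,160:480];d=bot.read_camera('side')['pixels'][150:270,200:360]
cv2.imwrite('pics/w12.png',np.hstack([cv2.resize(c,(400,300)),cv2.resize(d,(400,300))])[:,:,::-1])
```

```text
(no output)
```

View pics/w12.png

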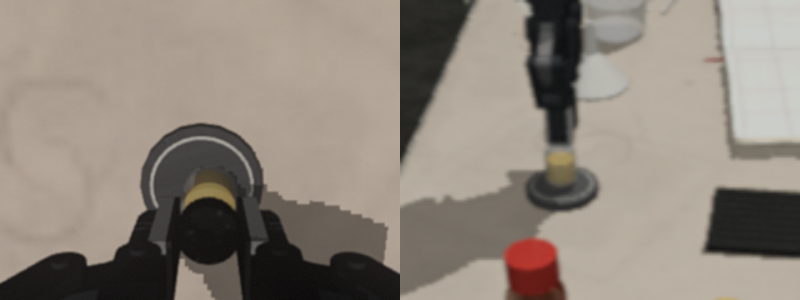

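The vial is over the small stand: (560,165) against the stand's (562,187) in the side half, and about 2–3 mm off in the wrist half. Lower, release and retreat upward.

Emit:
jog_arm([
  {"x":0,"y":-2,"z":3,"ax":0,"ay":0,"az":0,"fingers":15},
  {"x":0,"y":0,"z":3,"ax":0,"ay":0,"az":0,"fingers":15},
  {"x":0,"y":0,"z":1,"ax":0,"ay":0,"az":0,"fingers":15},
  {"x":0,"y":0,"z":0,"ax":0,"ay":0,"az":0,"fingers":15},
  {"x":0,"y":0,"z":0,"ax":0,"ay":0,"az":0,"fingers":15},
  {"x":0,"y":0,"z":0,"ax":0,"ay":0,"az":0,"fingers":22},
  {"x":0,"y":0,"z":0,"ax":0,"ay":0,"az":0,"fingers":28},
  {"x":0,"y":0,"z":0,"ax":0,"ay":0,"az":0,"fingers":40},
])

```text
t: 26.8
eef_pos: [0.4713, 0.2696, 0.0163]
tool_rot: [0.0, 1.0, 0.0, -0.0]
contact_force: [-0.3, -1.0, 0.2]
gripper_width: 0.463
grasp_force: 0.0
```

Emit:
jog_arm([
  {"x":0,"y":0,"z":0,"ax":0,"ay":0,"az":0,"fingers":60},
  {"x":0,"y":0,"z":0,"ax":0,"ay":0,"az":0,"fingers":85},
  {"x":0,"y":0,"z":0,"ax":0,"ay":0,"az":0,"fingers":85},
  {"x":0,"y":0,"z":0,"ax":0,"ay":0,"az":0,"fingers":85},
  {"x":0,"y":0,"z":-20,"ax":0,"ay":0,"az":0,"fingers":85},
  {"x":0,"y":0,"z":-40,"ax":0,"ay":0,"az":0,"fingers":85},
  {"x":0,"y":0,"z":-45,"ax":0,"ay":0,"az":0,"fingers":85},
  {"x":0,"y":0,"z":-45,"ax":0,"ay":0,"az":0,"fingers":85},
])

```text
t: 27.6
eef_pos: [0.471, 0.2695, 0.168]
tool_rot: [0.0, 1.0, 0.0, -0.0]
contact_force: [1.0, -0.1, -1.3]
gripper_width: 0.995
grasp_force: 0.0
```

Emit:
jog_arm([
  {"x":20,"y":30,"z":-20,"ax":0,"ay":0,"az":0,"fingers":85},
  {"x":20,"y":30,"z":-10,"ax":0,"ay":0,"az":0,"fingers":85},
  {"x":20,"y":30,"z":0,"ax":0,"ay":0,"az":0,"fingers":85},
  {"x":20,"y":30,"z":0,"ax":0,"ay":0,"az":0,"fingers":85},
  {"x":0,"y":20,"z":0,"ax":0,"ay":0,"az":0,"fingers":85},
  {"x":0,"y":0,"z":0,"ax":0,"ay":0,"az":0,"fingers":85},
  {"x":0,"y":0,"z":0,"ax":0,"ay":0,"az":0,"fingers":85},
  {"x":0,"y":0,"z":0,"ax":0,"ay":0,"az":0,"fingers":85},
])

```text
t: 28.4
eef_pos: [0.5511, 0.1314, 0.1967]
tool_rot: [-0.0, 1.0, 0.001, -0.0]
contact_force: [0.8, -0.1, 0.1]
gripper_width: 0.993
grasp_force: 0.0
```

Run:
```python
from h import *
c=bot.read_camera('wrist');cv2.imwrite('pics/w13.png',c['pixels'][:,:,::-1])
```

```text
(no output)
```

View pics/w13.png

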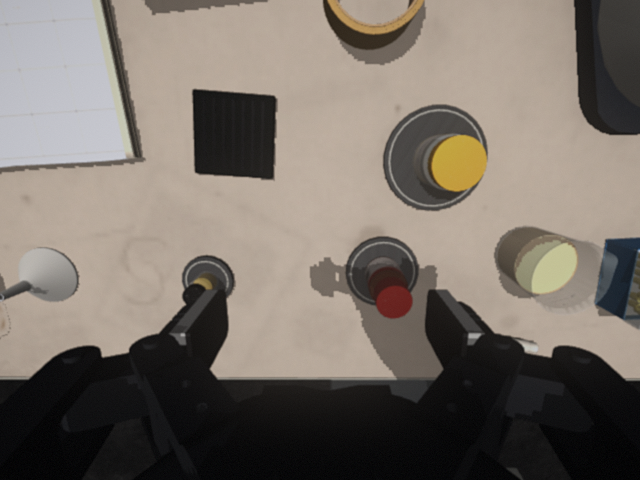

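The wrist view shows the vial (200,290) upright on the small stand (208,280), the bottle on the medium stand and the jar on the large one. The bystanders haven't moved and the gripper is clear, so I'm handing in.

```bash
python3 -c "
from station import bot
print(bot.hand_in())"
```

```text
the job is handed in; nothing more can be done
None
```

I handed the job in at 28 s: the vial is on the small stand, the bottle on the medium and the jar on the large, all upright and released, with the vial parked on the mat on the way; the hand-in returned no verdict.

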